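# Uncover the hot biscuit pot with the lid lifter

### The job

The biscuits in the covered pot are baked, but pot and lid are still far too hot for the gripper to touch: take the wooden-handled lid lifter from its rest, hook it under the loop of the lid, lift the lid straight off and carry it level to the round wire stand. Set it down gently on the middle of that stand, unhook the lifter, and lay the lifter back across the two forks of its rest. Do not touch the pot or the lid with the robot itself, and leave the pot and the other things on the table where they are.

Things in the scene. Friction and masses are not known exactly. Their poses are not given: they have to be found in the camera images.
- lifter: Lid lifter, 250 g: square wooden cross handle (20 x 20 mm, 150 mm long, along x), a 10 mm dark steel shank hanging from its middle, with a hook of two prongs side by side at its foot. Origin: middle of the handle, to be gripped; z up as it hangs. The shank runs straight down 42 mm, then swan-necks back to y = -22 mm, so the load hangs straight below the handle. Hangs in its rest at the start.
- lifter_saddle (a point): In the hook, 108 mm straight below the handle's middle: where the centre of the loop's bar lies when the lid hangs. Axes as the lifter's. The prongs (8 mm rod, at x = -15 and +15 mm) come down at y = -22 mm, dip to 14 mm below this point (lowest metal) and rise to open tips at y = +22 mm whose tops are 6 mm above this point: the hook opens towards +y, and drops 12 mm or more to free the bar.
- rest: The lifter's rest, fixed: a dark wooden board 150 x 90 x 18 mm with two thin steel uprights at x = -48 and +48 mm, each ending in an open flat-bottomed fork (26 mm wide inside, 50 mm at the mouth, along y; tips 179 mm above the table). Origin: centre of its underside. The lifter's handle lies flat across both forks, either way round, its hook hanging between the uprights, 25 mm clear of the board.
- rest_cradle (a point): Midway between the two forks, 165 mm above the table: the middle of the lifter's handle is here when it lies in the rest; axes as the rest's.
- lid: Flat round black cast lid, hot, about 600 g, 232 mm across, with a loop handle; lies loose on the pot. Origin: centre of the underside of its rim (a step 200 mm across reaches 6 mm lower, into the pot); z up; flat top at z = 12 mm. The loop is an arch of 10 mm bare steel bar in the xz plane, legs at x = -42 and +42 mm, opening under the bar 39 mm high. The hook can enter from either side.
- lid_loop (a point): Centre of the loop's top bar, 56 mm above the lid's origin; x runs along the bar, which is straight for 34 mm each way and 10 mm thick.
- pot: Round black pot, hot, 1.8 kg, 220 mm across and 78 mm high, wall 5 mm, with two ear handles reaching 140 mm from its axis at its -x and +x sides, 60 mm up. Stands loose on a round cork mat 12 mm thick. Origin: centre of its underside; the rim is 78 mm above it. The lid's rim lies on the pot's rim.
- wire_stand: Round stand of steel wire, fixed to the table: a ring 150 mm across (8 mm rod) on three short legs, with three spokes that meet in its middle; its top is 30 mm above the table. Origin: its centre on the table. The lid set down on it has its origin 36 mm above the table.
- tray: Bystander: black plastic tray of bear-shaped biscuits, 125 x 270 x 34 mm, loose; origin at the centre of its underside. Leave alone.
- icing: Bystander: white squeeze bottle of icing standing on its cap, 40 mm across, 110 mm high, loose; origin at the centre of its underside. Leave alone.
- mug: Bystander: white mug, 80 mm across, 92 mm high, loose; origin at the centre of its underside. Leave alone.
Mind the look-alikes: they are no part of the job. Leave any purple or yellow look-alike of the lifter alone.

How it is judged:
By the outcome, as a careful person would: the job done as asked, in the order asked, and still so for the second after the job is handed in, with the robot touching nothing.
It also fails if it takes over 61 s, if anything falls off the work surface, if the arm or the gripper's body presses on something with over 40 N, if the wrist force passes 120 N, or if a joint passes its speed limit or range.

### The arm

A 7-joint arm with a two-finger parallel gripper is mounted at the origin on the work surface. World frame = base frame: x ahead of the robot, y to its left, z up, the work surface at z = 0. Lengths are in m, angles in degrees, forces in N, time in s.
With the tool pointing down it reaches from about 0.425 to 0.925 m from the base axis. Payload 6.8 kg.
Tool frame: the origin (TCP) lies on the centre line of the jaws, within the pads' length; the fingertips stand 17 mm ahead of it and the grasp point (between the pads) lies 2 mm behind it; z points along the fingers, y is the line along which they close (so a half turn about z gives the same grasp; the last joint's range is limited). The gripper opens to 85 mm and grips with 20 to 120 N. Pads are 22 mm wide; open, the fingers measure 114 mm over their backs; the gripper's body (76 mm by 85 mm) begins 54 mm behind the grasp point. The pads swing forward as they close: fully open they stand 13 mm farther back than shut.
Start: joints at [65.369, 27.33, 1.283, 89.118, -0.659, 63.558, -4.761], TCP at [0.213, -0.64, 0.248] pointing down, gripper open.
Joint ranges: [-169.35, 169.35], [-19.33, 120.38], [-80.79, 83.38], [13.8, 139.57], [-78.32, 258.32], [9.67, 109.79], [-169.56, 169.56]. Speed limits (degrees/s): [136.94, 136.94, 180, 180, 180, 180, 180].

### API

Orientations are given as a 3x3 rotation matrix whose columns are the frame's x, y, z axes.
In Python, from cell import manip, cams, workorder gives the robot as it stands. The module is installed in compiled form; this text tells all that it offers.
- The arm moves only by the tool carry_out, never from a script. Its argument "rows" is a list that holds one entry, the list of rows, each a list of 6 numbers: the shift along the tool's x, y, z in cm, then the turn, a rotation vector about the tool's x, y, z in rad. In form: [[[tx, ty, tz, rx, ry, rz], ...]]. A call has 1 to 12 rows; each row is the pose to reach, as a shift and turn from the pose commanded when the call began, along the tool's axes at that moment; what a row does not reach only later rows make up. A row lasts 1/10 s, in which the tool goes at most 50 mm and 8.59 degrees, less where a joint would pass 70% of its speed; a pose out of reach is approached as far as the arm can. A call with a gripper value outside its range is refused whole. "hand" is the closure, from 0 (fully open) to 1 (shut), set as the call begins (left out, the last holds). The fingers move at their own pace and stop on an object; "force" is the grip in N (left out, the last holds). Time passes only in rows, so rows that repeat a pose let the fingers close. It gives the time, the measured TCP pose, the force, the opening and the grip force at its end, in the units of the state.
- manip.get_obs(): the state, without advancing time (a new reading comes with each control period).
- cams.grab_frame(name): name is "scene" or "top"; returns (picture, depth): 384x512x3 uint8, red, green, blue; 384x512 float32, m along the optical axis (not along the pixel's ray), 0 where there is no reading.
- cams.camera_params(name): a dict with "fx", "fy", "cx", "cy" (pixels), "D" ([k1, k2, p1, p2, k3] as OpenCV has them; the pictures are not rectified), "R" (3x3) and "t" (3): a world point X has camera coordinates R X + t. Camera axes: x right, y down, z forward; pixel columns grow to the right and rows downward; lengths in m; the calibration is good to about 2 mm. A picture is of the moment at which its call begins. camera_params takes no time and is no camera call.
- workorder.hand_in(): hands the job in; it is judged then, once.
The state is a dict: "time": time; "joint_positions": joint angles; "joint_vel": joint speeds; "joint_torque": joint torques, N m; "tcp_pos": TCP position; "eef_rot": TCP orientation; "wrist_force": force on the tool from outside, world axes, zero at the start; "wrist_torque": the same for the moment, N m; "gripper_width": finger opening in m; "finger_force": force on a finger pad.
Only numpy, scipy, OpenCV 4.12 (cv2) and the standard library are available. Lean on these libraries where they do the work, as an engineer would, in place of code of your own. Each camera call takes 0.05 s, during which the arm holds its last target. There are 200 camera calls.

## Working session

There is one attempt and no reset: what is moved stays moved. The work goes in short steps, Python scripts to look and compute and a tool call to move; the robot and the scene stay as the last step left them, time stands still between calls to the robot, and variables do not carry over. Pictures are saved under pics/ and viewed, at most 10 in all, crops included, and the job is handed in when it is done.

Besides the shell and the picture viewer there is one more tool, called after "Request:" in YAML: its name, and indented under it one key for each argument. carry_out: Moves the arm, as the interface text tells. Its arguments: {"type":"object","properties":{"rows":{"type":"array"},"hand":{"type":"number"},"force":{"type":"number"}},"required":["rows"]}

```bash
mkdir -p pics
cat > h.py <<'E'
import numpy as np, cv2
from cell import manip, cams, workorder
def grab(n):
    im,d=cams.grab_frame(n); p=cams.camera_params(n)
    K=np.array([[p["fx"],0,p["cx"]],[0,p["fy"],p["cy"]],[0,0,1]])
    v,u=np.mgrid[:384,:512]
    q=cv2.undistortPoints(np.stack([u,v],-1).reshape(-1,1,2).astype(float),K,np.array(p["D"])).reshape(384,512,2)
    c=np.dstack([q*d[...,None],d]); W=(c-np.array(p["t"]))@np.array(p["R"])
    W[d==0]=np.nan
    return im,W
E
python3 - <<'E'
from h import *
print(manip.get_obs())
for n in("scene","top"):
    im,W=grab(n); np.savez(n+"0.npz",im=im,W=W)
    cv2.imwrite(f"pics/{n}0.png",cv2.resize(im[...,::-1],(800,600)))
E
```

```text
{'time': 0.0, 'joint_positions': array([65.36957058, 27.37633981,  1.28088581, 89.17884486, -0.66038661,
       63.55966186, -4.76390247]), 'joint_vel': array([ 0.0194101 ,  0.08652308, -0.00125768, -0.03599318, -0.07644014,
        0.05256325,  0.01252977]), 'joint_torque': array([ 7.39846146e-04, -5.96453047e+01,  1.60787232e+00, -2.81203526e+01,
        1.23834264e-02,  9.31803079e-03,  4.00216948e-06]), 'tcp_pos': array([ 0.21327568, -0.63981245,  0.24731571]), 'eef_rot': array([[ 9.48689106e-01,  3.16209544e-01, -7.10115725e-04],
       [ 3.16210317e-01, -9.48687525e-01,  1.73670568e-03],
       [-1.24515016e-04, -1.87213968e-03, -9.99998240e-01]]), 'wrist_force': array([-0.06812635,  0.60448465,  0.44562513]), 'wrist_torque': array([0.00322877, 0.01623705, 0.0266534 ]), 'finger_force': 0.0, 'gripper_width': 0.08558500894962859}
```

View pics/scene0.png

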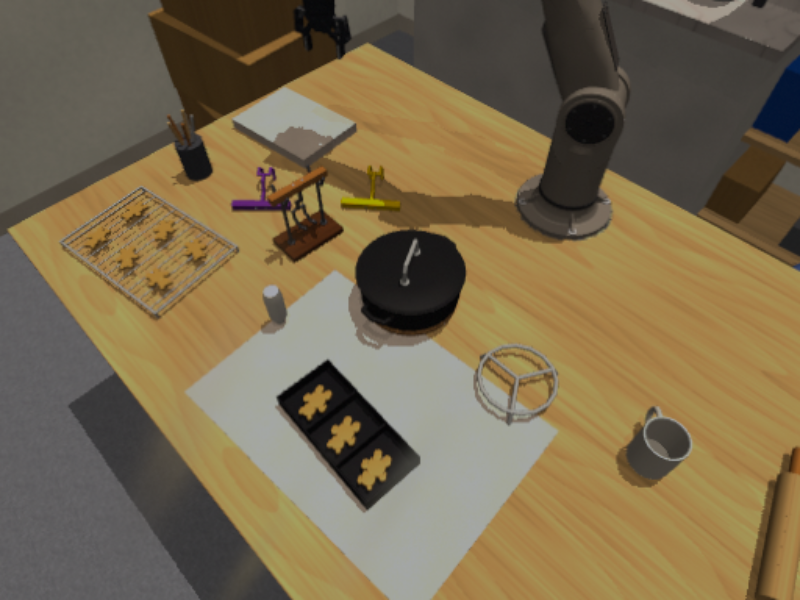

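View pics/top0.png

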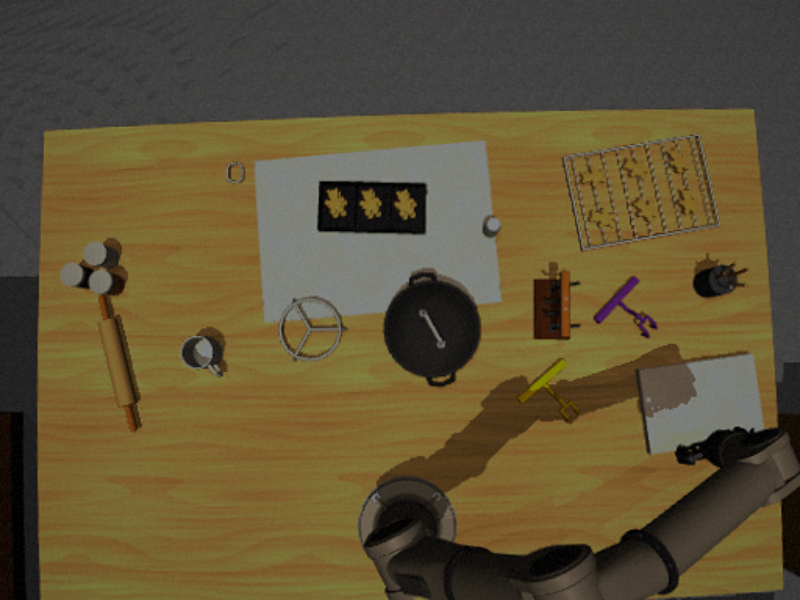

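The scene camera shows the rest with the brown lifter at (300,210), the pot at (410,280) with its loop, and the stand at (517,380). The top camera has the lifter handle at (565,305), the pot at (432,328) and the stand at (311,328), with the purple and yellow look-alikes nearby. Next I'll measure these.

```bash
cat > m.py <<'E'
from h import *
C={n:np.load(n+"0.npz") for n in("scene","top")}
def bx(n,u0,u1,v0,v1):
    s=np.s_[int(v0*.64):int(v1*.64),int(u0*.64):int(u1*.64)]
    W=C[n]["W"][s].reshape(-1,3); I=C[n]["im"][s].reshape(-1,3); k=~np.isnan(W[:,0]); return W[k],I[k]
def rect(P,t):
    r=cv2.minAreaRect(P[:,:2].astype(np.float32)*1000); print(t,len(P),"z",np.round(P[:,2].min()*1000),np.round(np.median(P[:,2])*1000,1),"rect",np.round(r[0],1),np.round(r[1],1),round(r[2],1))
def circ(P,t):
    c,r=cv2.minEnclosingCircle(P[:,:2].astype(np.float32)*1000); 
    A=np.c_[2*P[:,:2],np.ones(len(P))]; s=np.linalg.lstsq(A,(P[:,:2]**2).sum(1),rcond=None)[0]
    print(t,len(P),"minenc",np.round(c,1),round(r,1),"fit",np.round(s[:2]*1000,1),"z",np.round(np.median(P[:,2])*1000,1))
for n,b in(("top",(520,590,250,350)),("scene",(260,350,150,265))):
    P,I=bx(n,*b); z=P[:,2]
    k=(z>.145)&(z<.2); rect(P[k],n+" handle+forks")
    k=(z>.165)&(z<.186)&(I[:,0]>I[:,2]*1.6); rect(P[k],n+" handle top")
    k=(z>.008)&(z<.023); rect(P[k],n+" board")
    k=(z>.03)&(z<.15);print(np.round(P[k][np.argsort(-P[k][:,2])][::max(1,k.sum()//30)]*1000).astype(int).tolist())
for n,b in(("top",(370,495,260,400)),("scene",(345,475,225,335))):
    P,I=bx(n,*b); z=P[:,2]
    k=(z>.092)&(z<.11); circ(P[k],n+" lid top")
    k=(z>.135)&(z<.17); Q=P[k]; rect(Q,n+" loop")
    print("  loop mean",np.round(Q.mean(0)*1000,1), "yaw",np.degrees(np.arctan2(*np.linalg.svd(Q[:,:2]-Q[:,:2].mean(0))[2][0][::-1])), "zmax",z.max())
for n,b in(("top",(270,355,285,370)),("scene",(465,570,335,425))):
    P,I=bx(n,*b); z=P[:,2]; k=(z>.02)&(z<.036); circ(P[k],n+" stand")
E
python3 m.py
```

```text
top handle+forks 336 z 149.0 173.6 rect [ 526.  -373.4] [ 61.5 145.8] 87.0
top handle top 264 z 166.0 174.6 rect [ 525.5 -383.2] [ 41.7 145.8] 86.9
top board 567 z 8.0 16.8 rect [ 550.9 -381.1] [174.1 250. ] 87.1
[[479, -358, 149], [477, -369, 112], [575, -372, 100], [478, -370, 88], [479, -368, 77], [479, -366, 68], [541, -355, 64], [575, -371, 63], [549, -351, 62], [544, -382, 61], [545, -359, 61], [545, -363, 60], [518, -354, 59], [514, -358, 58], [510, -381, 58], [515, -355, 57], [579, -373, 56], [541, -371, 56], [515, -351, 56], [541, -375, 55], [541, -368, 53], [510, -374, 53], [511, -371, 52], [476, -369, 52], [511, -363, 51], [541, -384, 49], [511, -379, 48], [576, -371, 47], [515, -376, 45], [546, -378, 42], [477, -369, 33]]
scene handle+forks 385 z 146.0 170.6 rect [ 527.5 -373.9] [ 61.8 150.7] 88.2
scene handle top 234 z 165.0 172.3 rect [ 527.1 -379.5] [ 54.5 146.1] 78.0
scene board 853 z 8.0 16.2 rect [ 454.4 -489.1] [412.8 217.8] 65.2
[[482, -358, 150], [531, -370, 146], [578, -374, 137], [576, -373, 132], [525, -371, 127], [527, -371, 119], [573, -376, 113], [482, -366
[... 309 characters left out ...]
 47], [500, -581, 44], [480, -369, 43], [482, -368, 40], [476, -369, 35], [458, -601, 33], [371, -606, 31], [356, -611, 31], [333, -598, 30]]
top lid top 2846 minenc [484.5 -72.9] 115.8 fit [484.6 -72.9] z 100.5
top loop 69 z 136.0 149.1 rect [483.8 -73.3] [90.   9.4] 28.3
  loop mean [483.8 -73.  149.4] yaw -151.82114971656495 zmax 0.1651914298181155
scene lid top 2923 minenc [483.8 -71.9] 116.9 fit [485.7 -69.4] z 98.8
scene loop 72 z 135.0 148.4 rect [486.7 -69.3] [82.1 10. ] 27.8
  loop mean [489.6 -67.1 147.5] yaw 27.600842475836693 zmax 0.15373677667410512
top stand 334 minenc [491.7 229.6] 82.7 fit [492.7 228. ] z 29.2
scene stand 559 minenc [493.1 230.9] 80.3 fit [493.7 229.7] z 28.0
```

Run:
```python
import numpy as np,cv2
a=np.load("scene0.npz")["im"][95:170,165:225,::-1]; b=np.load("top0.npz")["im"][155:225,325:385,::-1]
f=lambda x:cv2.resize(np.clip(x*1.6,0,255).astype(np.uint8),(400,480),interpolation=cv2.INTER_CUBIC)
cv2.imwrite("pics/rest.png",np.hstack([f(a),f(b)]))
```

```text
(no output)
```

View pics/rest.png

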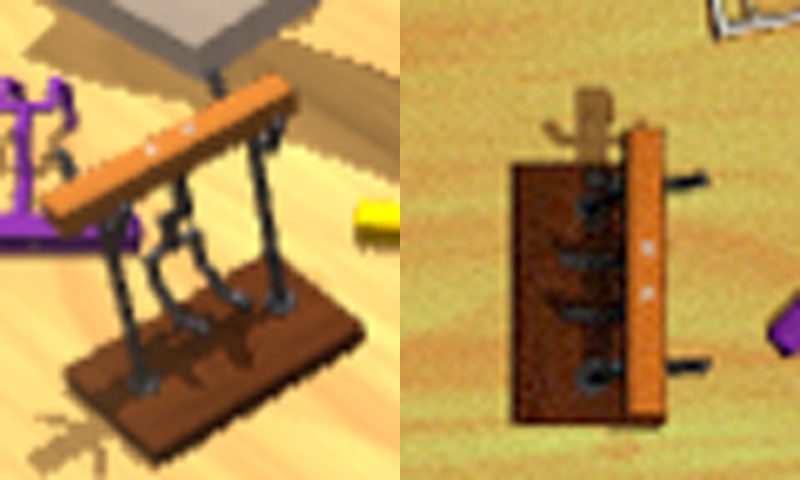

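The close-up shows the prong tips pointing away from the robot's right side. The cloud agrees: tips at y=-350 and z≈62, backs at y≈-391, so the hook opens towards +y.

- **Lifter:** handle centre about (527, -372, 165), yaw about -2.7°.
- **Loop:** about (485, -71.5, 146), yaw 28°.
- **Stand:** about (492.5, 229.5).

```bash
cat > plan.py <<'E'
import sys
from h import *
from scipy.spatial.transform import Rotation as Rr
# usage: plan.py x y z(mm) yaw n  -> final tool shift (cm), rotvec, ramp fractions
def plan(x,y,z,yaw,n=8):
    o=manip.get_obs(); R=o["eef_rot"]; p=o["tcp_pos"]*1000
    T=Rr.from_euler("z",yaw,degrees=True).as_matrix()@np.diag([1,-1,-1.])
    d=R.T@(np.array([x,y,z])-p)/10; w=Rr.from_matrix(R.T@T).as_rotvec()
    s=np.linspace(0,1,n+1)[1:]; s=s*s*(3-2*s)
    print("t",round(o["time"],2),"p",np.round(p,1),"F",np.round(o["wrist_force"],1),"w",round(o["gripper_width"]*1000,1))
    print("d",np.round(d,2),"w",np.round(w,3))
    print([[round(float(v),3) for v in np.r_[d,w]*k] for k in s])
if __name__=="__main__": a=[float(v) for v in sys.argv[1:]]; plan(*a[:4],int(a[4]) if len(a)>4 else 8)
E
python3 plan.py 527 -372.5 250 -2.7 12
```

```text
t 0.1 p [ 213.3 -639.9  247.4] F [0.1 0.7 0.5] w 85.3
d [ 38.21 -15.45  -0.24] w [-0.002  0.     0.369]
[[0.752, -0.304, -0.005, -0.0, 0.0, 0.007], [2.831, -1.144, -0.018, -0.0, 0.0, 0.027], [5.971, -2.414, -0.037, -0.0, 0.0, 0.058], [9.907, -4.005, -0.061, -0.0, 0.0, 0.096], [14.375, -5.811, -0.089, -0.001, 0.0, 0.139], [19.107, -7.725, -0.118, -0.001, 0.0, 0.184], [23.84, -9.638, -0.148, -0.001, 0.0, 0.23], [28.307, -11.444, -0.175, -0.001, 0.0, 0.273], [32.243, -13.035, -0.2, -0.001, 0.0, 0.311], [35.384, -14.305, -0.219, -0.001, 0.0, 0.342], [37.463, -15.145, -0.232, -0.001, 0.0, 0.362], [38.214, -15.449, -0.237, -0.002, 0.0, 0.369]]
```

Request:
carry_out:
  rows:
    - [[0.8,-0.3,0,0,0,0.007],[2.9,-1.2,0,0,0,0.03],[6,-2.4,0,0,0,0.06],[9.9,-4,-0.1,0,0,0.1],[14.4,-5.8,-0.1,0,0,0.14],[19.1,-7.7,-0.1,0,0,0.18],[23.8,-9.6,-0.1,0,0,0.23],[28.3,-11.4,-0.2,0,0,0.27],[32.2,-13,-0.2,0,0,0.31],[35.4,-14.3,-0.2,0,0,0.34],[37.5,-15.1,-0.2,-0.001,0,0.36],[38.2,-15.45,-0.2,-0.002,0,0.37]]
  hand: 0

```text
time: 1.3
tcp_pos: [0.5298, -0.3692, 0.25]
eef_rot: [[0.999, -0.044, 0.001], [-0.044, -0.999, -0.0], [0.001, 0.0, -1.0]]
wrist_force: [0.2, -0.1, 0.0]
gripper_width: 0.0854
finger_force: 0.0
```

```bash
python3 plan.py 527 -372.5 163 -2.7 10
```

```text
t 1.3 p [ 529.8 -369.2  250. ] F [ 0.2 -0.1  0. ] w 85.4
d [-0.27  0.34  8.7 ] w [ 0.    -0.001  0.003]
[[-0.008, 0.009, 0.244, 0.0, -0.0, 0.0], [-0.028, 0.035, 0.905, 0.0, -0.0, 0.0], [-0.059, 0.073, 1.879, 0.0, -0.0, 0.001], [-0.096, 0.119, 3.062, 0.0, -0.0, 0.001], [-0.136, 0.169, 4.349, 0.0, -0.001, 0.002], [-0.176, 0.219, 5.637, 0.0, -0.001, 0.002], [-0.213, 0.265, 6.82, 0.0, -0.001, 0.003], [-0.244, 0.303, 7.794, 0.0, -0.001, 0.003], [-0.265, 0.329, 8.455, 0.0, -0.001, 0.003], [-0.272, 0.339, 8.698, 0.0, -0.001, 0.003]]
```

Request:
carry_out:
  rows:
    - [[0,0,0,0,0,0],[0,0,0,0,0,0],[0,0,0,0,0,0]]

```text
time: 1.6
tcp_pos: [0.5254, -0.3748, 0.2503]
eef_rot: [[0.999, -0.051, -0.0], [-0.051, -0.999, -0.003], [-0.0, 0.003, -1.0]]
wrist_force: [0.2, -0.4, -0.7]
gripper_width: 0.0854
finger_force: 0.0
```

```bash
python3 plan.py 527 -372.5 163 -2.7 10
```

```text
t 1.6 p [ 525.4 -374.8  250.3] F [ 0.2 -0.4 -0.7] w 85.4
d [ 0.15 -0.26  8.73] w [ 0.003  0.    -0.004]
[[0.004, -0.007, 0.245, 0.0, 0.0, -0.0], [0.016, -0.027, 0.908, 0.0, 0.0, -0.0], [0.033, -0.057, 1.887, 0.001, 0.0, -0.001], [0.054, -0.092, 3.074, 0.001, 0.0, -0.001], [0.076, -0.131, 4.367, 0.001, 0.0, -0.002], [0.099, -0.17, 5.66, 0.002, 0.0, -0.003], [0.119, -0.206, 6.847, 0.002, 0.0, -0.003], [0.137, -0.235, 7.826, 0.002, 0.0, -0.004], [0.148, -0.255, 8.489, 0.003, 0.0, -0.004], [0.152, -0.263, 8.734, 0.003, 0.0, -0.004]]
```

Request:
carry_out:
  rows:
    - [[0,0,0.25,0,0,0],[0,0,0.9,0,0,0],[0,0,1.9,0,0,0],[0,0,3.1,0,0,0],[0,0,4.4,0,0,0],[0,0,5.7,0,0,0],[0,0,6.8,0,0,0],[0,0,7.8,0,0,0],[0,0,8.5,0,0,0],[0,0,8.7,0,0,0],[0,0,8.7,0,0,0],[0,0,8.7,0,0,0]]

```text
time: 2.8
tcp_pos: [0.5274, -0.3734, 0.1638]
eef_rot: [[0.999, -0.048, 0.001], [-0.048, -0.999, -0.002], [0.001, 0.002, -1.0]]
wrist_force: [0.0, -0.1, 0.5]
gripper_width: 0.0854
finger_force: 0.0
```

```bash
python3 plan.py 527 -372.5 163 -2.7 1
```

```text
t 2.8 p [ 527.4 -373.4  163.8] F [ 0.  -0.1  0.5] w 85.4
d [-0.04 -0.09  0.08] w [ 0.002 -0.001 -0.001]
[[-0.043, -0.085, 0.083, 0.002, -0.001, -0.001]]
```

Request:
carry_out:
  rows:
    - [[0,0,0.05,0,0,0],[0,0,0.05,0,0,0],[0,0,0.05,0,0,0],[0,0,0.05,0,0,0],[0,0,0.05,0,0,0],[0,0,0.05,0,0,0],[0,0,0.05,0,0,0],[0,0,0.05,0,0,0],[0,0,0.05,0,0,0],[0,0,0.05,0,0,0]]
  hand: 1
  force: 110

```text
time: 3.8
tcp_pos: [0.5273, -0.3734, 0.1633]
eef_rot: [[0.999, -0.048, 0.001], [-0.048, -0.999, -0.003], [0.001, 0.002, -1.0]]
wrist_force: [-0.9, -0.7, 6.3]
gripper_width: 0.0183
finger_force: 107.6
```

```bash
python3 plan.py 527 -372.5 315 -2.7 12
```

```text
t 3.8 p [ 527.3 -373.4  163.3] F [-0.9 -0.7  6.3] w 18.3
d [-1.000e-02 -6.000e-02 -1.517e+01] w [ 0.002 -0.001 -0.001]
[[-0.0, -0.001, -0.299, 0.0, -0.0, -0.0], [-0.001, -0.004, -1.124, 0.0, -0.0, -0.0], [-0.002, -0.009, -2.371, 0.0, -0.0, -0.0], [-0.004, -0.014, -3.934, 0.001, -0.0, -0.0], [-0.005, -0.021, -5.708, 0.001, -0.0, -0.0], [-0.007, -0.028, -7.587, 0.001, -0.001, -0.001], [-0.009, -0.035, -9.467, 0.002, -0.001, -0.001], [-0.01, -0.041, -11.24, 0.002, -0.001, -0.001], [-0.012, -0.047, -12.804, 0.002, -0.001, -0.001], [-0.013, -0.051, -14.051, 0.002, -0.001, -0.001], [-0.014, -0.054, -14.876, 0.002, -0.001, -0.001], [-0.014, -0.055, -15.175, 0.002, -0.001, -0.001]]
```

Request:
carry_out:
  rows:
    - [[0,0,-0.3,0,0,0],[0,0,-1.1,0,0,0],[0,0,-2.4,0,0,0],[0,0,-3.9,0,0,0],[0,0,-5.7,0,0,0],[0,0,-7.6,0,0,0],[0,0,-9.5,0,0,0],[0,0,-11.2,0,0,0],[0,0,-12.8,0,0,0],[0,0,-14.1,0,0,0],[0,0,-14.9,0,0,0],[0,0,-15.2,0,0,0]]

```text
time: 5.0
tcp_pos: [0.5273, -0.373, 0.3161]
eef_rot: [[0.999, -0.048, 0.002], [-0.048, -0.999, -0.003], [0.002, 0.003, -1.0]]
wrist_force: [0.6, 0.4, -2.5]
gripper_width: 0.0182
finger_force: 107.4
```

```bash
python3 plan.py 511 -120 315 28 24|tail -n 1|tr ']' '\n'
```

```text
[[-0.014, -0.128, 0.0, 0.0, -0.0, -0.003
, [-0.056, -0.496, 0.001, 0.0, -0.0, -0.011
, [-0.122, -1.083, 0.002, 0.0, -0.0, -0.023
, [-0.211, -1.866, 0.003, 0.0, -0.0, -0.04
, [-0.319, -2.825, 0.004, 0.0, -0.0, -0.06
, [-0.445, -3.937, 0.006, 0.0, -0.0, -0.084
, [-0.585, -5.18, 0.007, 0.001, -0.0, -0.11
, [-0.738, -6.532, 0.009, 0.001, -0.0, -0.139
, [-0.901, -7.972, 0.011, 0.001, -0.0, -0.17
, [-1.071, -9.477, 0.013, 0.001, -0.0, -0.202
, [-1.246, -11.026, 0.016, 0.001, -0.0, -0.235
, [-1.423, -12.597, 0.018, 0.002, -0.001, -0.268
, [-1.601, -14.168, 0.02, 0.002, -0.001, -0.302
, [-1.776, -15.718, 0.022, 0.002, -0.001, -0.335
, [-1.946, -17.223, 0.024, 0.002, -0.001, -0.367
, [-2.108, -18.663, 0.026, 0.002, -0.001, -0.398
, [-2.261, -20.015, 0.028, 0.002, -0.001, -0.427
, [-2.402, -21.258, 0.03, 0.003, -0.001, -0.453
, [-2.527, -22.37, 0.032, 0.003, -0.001, -0.477
, [-2.635, -23.329, 0.033, 0.003, -0.001, -0.497
, [-2.724, -24.112, 0.034, 0.003, -0.001, -0.514
, [-2.79, -24.699, 0.035, 0.003, -0.001, -0.526
, [-2.832, -25.067, 0.035, 0.003, -0.001, -0.534
, [-2.846, -25.195, 0.035, 0.003, -0.001, -0.537
```

Request:
carry_out:
  rows:
    - [[-0.06,-0.5,0,0,0,-0.011],[-0.2,-1.9,0,0,0,-0.04],[-0.45,-3.9,0,0,0,-0.084],[-0.74,-6.5,0,0,0,-0.14],[-1.07,-9.5,0,0,0,-0.2],[-1.42,-12.6,0,0,0,-0.27],[-1.78,-15.7,0,0,0,-0.335],[-2.1,-18.7,0,0,0,-0.4],[-2.4,-21.3,0,0,0,-0.45],[-2.64,-23.3,0,0,0,-0.5],[-2.8,-24.7,0,0,0,-0.525],[-2.85,-25.2,0,0.003,0,-0.537]]

```text
time: 6.2
tcp_pos: [0.5107, -0.1181, 0.3144]
eef_rot: [[0.881, 0.472, -0.0], [0.472, -0.881, 0.001], [0.0, -0.001, -1.0]]
wrist_force: [0.5, 0.3, -2.6]
gripper_width: 0.0183
finger_force: 107.6
```

Request:
carry_out:
  rows:
    - [[0,0,0,0,0,0],[0,0,0,0,0,0],[0,0,0,0,0,0],[0,0,0,0,0,0],[0,0,0,0,0,0],[0,0,0,0,0,0],[0,0,0,0,0,0],[0,0,0,0,0,0]]

```text
time: 7.0
tcp_pos: [0.5107, -0.1198, 0.3143]
eef_rot: [[0.883, 0.47, -0.0], [0.47, -0.883, 0.001], [0.0, -0.001, -1.0]]
wrist_force: [0.0, -0.3, -2.6]
gripper_width: 0.0183
finger_force: 107.6
```

Run:
```python
from h import *
from plan import plan
ims=[]
for n,s in(("scene",(slice(95,235),slice(200,330))),("top",(slice(140,260),slice(220,350)))):
    im,W=grab(n); np.savez(n+"1.npz",im=im,W=W); ims.append(cv2.resize(np.clip(im[s][...,::-1]*1.6,0,255).astype(np.uint8),(400,430)))
cv2.imwrite("pics/b.png",np.hstack(ims))
W=np.load("top1.npz")["W"]
plan(511,-120,234,28,10)
# hook points in scene: metal below the handle in lifter frame
o=manip.get_obs();p=o["tcp_pos"];x=o["eef_rot"][:,0];y=-o["eef_rot"][:,1]
for n in("scene","top"):
    W=np.load(n+"1.npz")["W"].reshape(-1,3);W=W[~np.isnan(W[:,0])];d=W-p;L=np.c_[d@x,d@y,d[:,2]]*1000
    k=(abs(L[:,0])<30)&(abs(L[:,1])<45)&(L[:,2]<-60)&(L[:,2]>-130);Q=L[k];Q=Q[np.argsort(Q[:,2])];print(n,len(Q),Q[::max(1,len(Q)//30)].round().astype(int).tolist())
    k=(abs(L[:,0])<80)&(abs(L[:,0])>45)&(abs(L[:,1])<20)&(abs(L[:,2])<25);Q=L[k];print(len(Q),Q.mean(0).round(1),"ends",Q[:,0].min(),Q[:,0].max(),"slope",np.polyfit(Q[:,0],Q[:,2],1),np.polyfit(Q[:,0],Q[:,1],1))
```

```text
t 7.1 p [ 510.7 -119.8  314.3] F [ 0.3  0.4 -3. ] w 18.5
d [0.01 0.04 8.03] w [-0.001 -0.     0.   ]
[[0.0, 0.001, 0.225, -0.0, -0.0, 0.0], [0.002, 0.004, 0.835, -0.0, -0.0, 0.0], [0.003, 0.009, 1.735, -0.0, -0.0, 0.0], [0.005, 0.015, 2.827, -0.0, -0.0, 0.0], [0.007, 0.021, 4.015, -0.0, -0.0, 0.0], [0.01, 0.028, 5.204, -0.001, -0.0, 0.0], [0.012, 0.034, 6.296, -0.001, -0.0, 0.0], [0.013, 0.038, 7.195, -0.001, -0.0, 0.0], [0.014, 0.042, 7.806, -0.001, -0.0, 0.0], [0.015, 0.043, 8.03, -0.001, -0.0, 0.0]]
scene 112 [[-11, 0, -118], [-11, 3, -118], [-9, 7, -115], [15, 2, -114], [19, -9, -113], [-11, -10, -113], [17, 12, -112], [-13, 12, -112], [20, 7, -111], [-11, -6, -111], [17, 6, -110], [-15, -4, -110], [17, 9, -110], [-13, 9, -109], [18, -19, -108], [17, 15, -108], [-12, 12, -107], [-12, -19, -107], [14, 15, -106], [-12, -13, -106], [23, 17, -105], [-11, 16, -105], [19, 22, -104], [20, 20, -103], [15, 24, -103], [-13, -13, -103], [17, 19, -102], [-12, 19, -101], [20, -15, -101], [-11, -22, -99], [18, -18, -95], [16, -19, -93], [21, -20, -88], [19, -21, -86], [-9, -18, -83], [18, -24, -80], [18, -21, -79], [15, -22, -78]]
122 [51.4  3.4  5.9] ends -68.91566973848481 78.47294312191202 slope [0.0058814  5.61231214] [-0.06510887  6.746775  ]
top 0 []
7 [71.2  6.6 11.4] ends 65.7584041163738 75.56995451562186 slope [-0.07425683 16.70206046] [-0.26229816 25.28456916]
```

View pics/b.png

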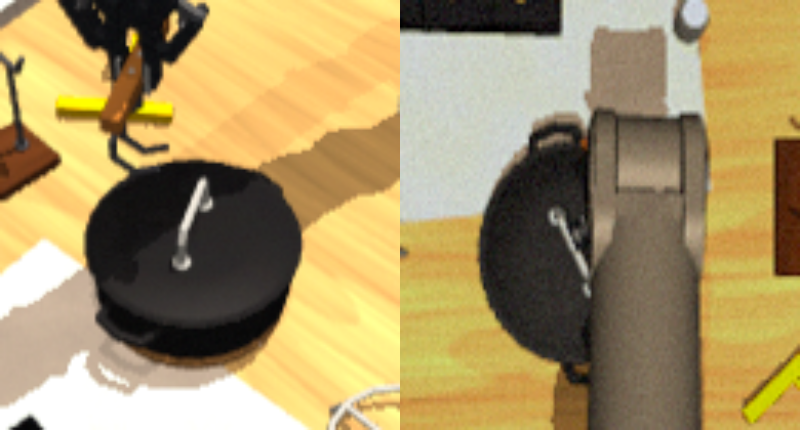

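The view shows the lifter held upright beside the lid, prongs pointing at the loop (left panel: hook at (135,155), loop at (195,220)). I'll descend, then slide under the bar.

Request:
carry_out:
  rows:
    - [[0,0,0.2,0,0,0],[0,0,0.8,0,0,0],[-0.1,0,1.7,0,0,0],[-0.1,0,2.8,0,0,0],[-0.2,0,4,0,0,0],[-0.2,0,5.2,0,0,0],[-0.3,0,6.3,0,0,0],[-0.3,0,7.2,0,0,0],[-0.3,0,7.8,0,0,0],[-0.3,0,8,0,0,0],[-0.3,0,8,0,0,0],[-0.3,0,8,0,0,0]]

```text
time: 8.3
tcp_pos: [0.5084, -0.1211, 0.2348]
eef_rot: [[0.883, 0.47, 0.001], [0.47, -0.883, 0.001], [0.001, -0.0, -1.0]]
wrist_force: [1.6, 0.0, -2.1]
gripper_width: 0.0184
finger_force: 107.6
```

```bash
cat > look.py <<'E'
import sys
from h import *
from plan import plan
t,n,u0,u1,v0,v1=sys.argv[1:7]
im,W=grab(n); np.savez("L.npz",im=im,W=W); c=im[int(v0):int(v1),int(u0):int(u1),::-1]
cv2.imwrite(f"pics/{t}.png",cv2.resize(np.clip(c*1.6,0,255).astype(np.uint8),None,fx=5,fy=5,interpolation=cv2.INTER_CUBIC))
o=manip.get_obs();p=o["tcp_pos"];x=o["eef_rot"][:,0];y=-o["eef_rot"][:,1]
W=W.reshape(-1,3);I=im.reshape(-1,3);k=~np.isnan(W[:,0]);W=W[k];I=I[k];d=W-p;L=np.c_[d@x,d@y,d[:,2]]*1000
k=(abs(L[:,0])<28)&(L[:,1]>-30)&(L[:,1]<80)&(L[:,2]<-60)&(W[:,2]>.108)&(W[:,2]<.25)
Q=L[k];b=W[k][:,2]>.0;
for a in range(-30,80,5):
    s=(Q[:,1]>=a)&(Q[:,1]<a+5)
    if s.any(): print(a,s.sum(),"z",Q[s,2].min().round(),Q[s,2].max().round(),"x",Q[s,0].min().round(),Q[s,0].max().round())
print(np.round(p*1000,1),np.round(o["wrist_force"],1),o["time"])
E
python3 look.py c scene 210 310 130 215
```

```text
-25 9 z -107.0 -79.0 x -12.0 22.0
-20 14 z -109.0 -80.0 x -15.0 20.0
-15 9 z -112.0 -102.0 x -13.0 19.0
-10 8 z -115.0 -103.0 x -18.0 21.0
-5 7 z -119.0 -112.0 x -17.0 20.0
0 7 z -115.0 -110.0 x -12.0 20.0
5 8 z -116.0 -109.0 x -14.0 20.0
10 8 z -114.0 -107.0 x -16.0 20.0
15 8 z -111.0 -102.0 x -16.0 19.0
20 7 z -107.0 -100.0 x -14.0 20.0
25 2 z -105.0 -100.0 x 17.0 18.0
50 13 z -88.0 -83.0 x -26.0 25.0
55 25 z -92.0 -82.0 x -26.0 27.0
60 3 z -91.0 -86.0 x -11.0 21.0
[ 508.4 -121.2  234.8] [-0.7 -0.1 -2. ] 8.35
```

View pics/c.png

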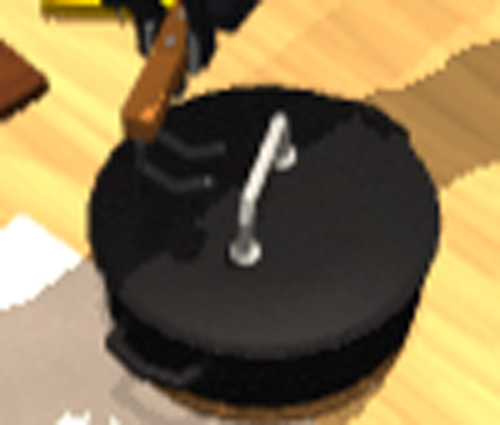

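The picture shows the hook at (180,170) with its open tips facing the bar, whose line runs (280,120)–(250,200). The tip tops are about 7 mm under the bar and the bar centre is 56 mm ahead, so I'll slide in.

Request:
carry_out:
  rows:
    - [[0,-0.1,0,0,0,0],[0,-0.4,0,0,0,0],[0,-0.9,0,0,0,0],[0,-1.5,0,0,0,0],[0,-2.2,0,0,0,0],[0,-2.9,0,0,0,0],[0,-3.6,0,0,0,0],[0,-4.3,0,0,0,0],[0,-4.9,0,0,0,0],[0,-5.3,0,0,0,0],[0,-5.5,0,0,0,0],[0,-5.6,0,0,0,0]]

```text
time: 9.55
tcp_pos: [0.4817, -0.0716, 0.2344]
eef_rot: [[0.883, 0.47, -0.0], [0.47, -0.883, 0.001], [0.0, -0.001, -1.0]]
wrist_force: [0.1, 0.5, -3.4]
gripper_width: 0.0185
finger_force: 107.6
```

Request:
carry_out:
  rows:
    - [[0,0,0,0,0,0],[0,0,0,0,0,0],[0,0,-0.2,0,0,0],[0,0,-0.4,0,0,0],[0,0,-0.6,0,0,0],[0,0,-0.8,0,0,0],[0,0,-1.0,0,0,0],[0,0,-1.2,0,0,0],[0,0,-1.3,0,0,0],[0,0,-1.3,0,0,0]]

```text
time: 10.55
tcp_pos: [0.4818, -0.0717, 0.2475]
eef_rot: [[0.883, 0.47, -0.0], [0.47, -0.883, 0.001], [0.0, -0.001, -1.0]]
wrist_force: [-0.2, -0.3, -2.3]
gripper_width: 0.0184
finger_force: 107.6
```

```bash
python3 look.py d scene 210 310 130 215
```

```text
-25 8 z -106.0 -78.0 x 15.0 21.0
-20 11 z -108.0 -79.0 x -13.0 22.0
-15 8 z -111.0 -103.0 x -14.0 19.0
-10 6 z -114.0 -102.0 x -14.0 18.0
-5 18 z -100.0 -96.0 x -27.0 27.0
0 26 z -115.0 -96.0 x -26.0 25.0
5 6 z -115.0 -108.0 x -13.0 20.0
10 9 z -114.0 -105.0 x -17.0 19.0
15 9 z -109.0 -102.0 x -12.0 21.0
20 8 z -108.0 -100.0 x -17.0 18.0
25 1 z -105.0 -105.0 x 17.0 17.0
[481.7 -71.7 247.4] [-0.9  0.2 -1.9] 10.6
```

View pics/d.png

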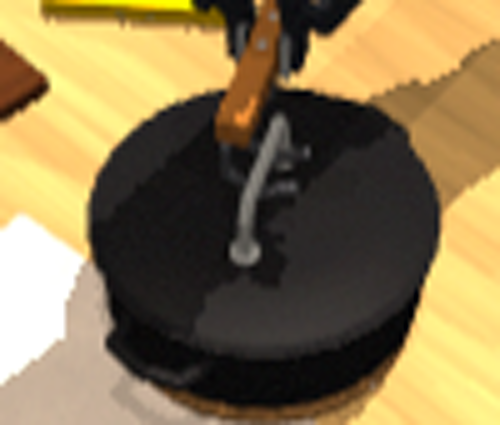

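The bar now lies in the hook, with tips visible beyond it at (290,185) and (300,155). Lifting straight up.

Request:
carry_out:
  rows:
    - [[0,0,-0.2,0,0,0],[0,0,-0.3,0,0,0],[0,0,-0.4,0,0,0],[0,0,-0.5,0,0,0],[0,0,-0.6,0,0,0],[0,0,-0.7,0,0,0],[0,0,-0.9,0,0,0],[0,0,-1.1,0,0,0],[0,0,-1.4,0,0,0],[0,0,-1.7,0,0,0],[0,0,-2,0,0,0],[0,0,-2.3,0,0,0]]

```text
time: 11.8
tcp_pos: [0.4818, -0.0717, 0.2707]
eef_rot: [[0.883, 0.47, -0.0], [0.47, -0.883, 0.001], [0.0, -0.001, -1.0]]
wrist_force: [0.3, -0.4, -8.1]
gripper_width: 0.0183
finger_force: 107.6
```

Request:
carry_out:
  rows:
    - [[0,0,-0.4,0,0,0],[0,0,-0.9,0,0,0],[0,0,-1.4,0,0,0],[0,0,-2,0,0,0],[0,0,-2.6,0,0,0],[0,0,-3.2,0,0,0],[0,0,-3.8,0,0,0],[0,0,-4.3,0,0,0],[0,0,-4.7,0,0,0],[0,0,-4.9,0,0,0],[0,0,-5,0,0,0],[0,0,-5,0,0,0]]

```text
time: 13.0
tcp_pos: [0.4817, -0.0718, 0.3203]
eef_rot: [[0.883, 0.47, -0.001], [0.47, -0.883, 0.001], [-0.0, -0.001, -1.0]]
wrist_force: [0.0, 0.4, -7.0]
gripper_width: 0.0182
finger_force: 107.6
```

```bash
cat > lid.py <<'E'
from h import *
from plan import plan
o=manip.get_obs(); p=o["tcp_pos"]
for n in("scene","top"):
    im,W=grab(n); W=W.reshape(-1,3);I=im.reshape(-1,3).astype(int);k=~np.isnan(W[:,0]);W=W[k]
    zt=p[2]-.106-.044
    k=(np.hypot(*(W[:,:2]-p[:2]).T)<.15)&(abs(W[:,2]-zt)<.012); Q=W[k]
    A=np.c_[Q,np.ones(len(Q))]; s=np.linalg.lstsq(np.c_[Q[:,:2],np.ones(len(Q))],Q[:,2],rcond=None)[0]
    c,r=cv2.minEnclosingCircle(Q[:,:2].astype(np.float32)*1000)
    print(n,len(Q),"tilt deg",np.degrees(s[:2]).round(2),"circ",np.round(c,1),round(r,1),"top z",round(np.median(Q[:,2])*1000,1))
print(np.round(p*1000,1),o["wrist_force"].round(1),o["time"])
E
python3 lid.py; python3 plan.py 489 230 320 28 1
```

```text
scene 3023 tilt deg [-0.01 -0.53] circ [482.7 -70.1] 116.8 top z 166.5
top 1128 tilt deg [-0.27  0.07] circ [483.8 -72.8] 115.8 top z 166.0
[481.7 -71.8 320.3] [ 0.   0.4 -7. ] 13.0
t 13.1 p [481.6 -71.8 320.1] F [-0.7  0.2 -8.4] w 18.5
d [ 14.82 -26.29   0.04] w [-0.001  0.     0.   ]
[[14.822, -26.295, 0.04, -0.001, 0.0, 0.0]]
```

The lid hangs level, with its centre at about (483, -71.5) and its top at z=166 mm. Carrying it (+9.5, +301.3) mm to the stand.

Request:
carry_out:
  rows:
    - [[0.08,-0.13,0,0,0,0],[0.3,-0.52,0,0,0,0],[0.65,-1.13,0,0,0,0],[1.11,-1.94,0,0,0,0],[1.68,-2.93,0,0,0,0],[2.34,-4.09,0,0,0,0],[3.08,-5.38,0,0,0,0],[3.89,-6.79,0,0,0,0],[4.74,-8.28,0,0,0,0],[5.64,-9.85,0,0,0,0],[6.56,-11.46,0,0,0,0],[7.5,-13.1,0,0,0,0]]

```text
time: 14.3
tcp_pos: [0.4862, 0.081, 0.3206]
eef_rot: [[0.882, 0.47, -0.0], [0.47, -0.882, 0.001], [0.0, -0.001, -1.0]]
wrist_force: [0.5, 0.8, -8.0]
gripper_width: 0.0184
finger_force: 107.6
```

Request:
carry_out:
  rows:
    - [[0.94,-1.63,0,0,0,0],[1.86,-3.25,0,0,0,0],[2.76,-4.82,0,0,0,0],[3.61,-6.31,0,0,0,0],[4.42,-7.7,0,0,0,0],[5.16,-9,0,0,0,0],[5.82,-10.16,0,0,0,0],[6.39,-11.16,0,0,0,0],[6.85,-11.97,0,0,0,0],[7.2,-12.58,0,0,0,0],[7.42,-12.95,0,0,0,0],[7.5,-13.06,0,0,0,0]]

```text
time: 15.5
tcp_pos: [0.4914, 0.2299, 0.3206]
eef_rot: [[0.883, 0.47, -0.0], [0.47, -0.883, 0.001], [0.0, -0.001, -1.0]]
wrist_force: [-0.9, -1.1, -8.0]
gripper_width: 0.0184
finger_force: 107.6
```

Request:
carry_out:
  rows:
    - [[0,0,0,0,0,0],[0,0,0,0,0,0],[0,0,0,0,0,0],[0,0,0,0,0,0],[0,0,0,0,0,0],[0,0,0,0,0,0],[0,0,0,0,0,0],[0,0,0,0,0,0],[0,0,0,0,0,0],[0,0,0,0,0,0]]

```text
time: 16.5
tcp_pos: [0.4914, 0.2297, 0.3206]
eef_rot: [[0.883, 0.47, -0.0], [0.47, -0.883, 0.001], [0.0, -0.001, -1.0]]
wrist_force: [0.9, -0.3, -7.6]
gripper_width: 0.0186
finger_force: 107.6
```

```bash
python3 lid.py
```

```text
scene 4354 tilt deg [ 0.11 -0.63] circ [492.8 230.8] 116.6 top z 166.8
top 1515 tilt deg [-0.67  0.93] circ [496.8 224. ] 115.1 top z 169.2
[491.4 229.7 320.6] [ 0.9 -0.3 -7.6] 16.5
```

Request:
carry_out:
  rows:
    - [[0,0,0.3,0,0,0],[0,0,1,0,0,0],[0,0,2,0,0,0],[0,0,3.2,0,0,0],[0,0,4.5,0,0,0],[0,0,5.8,0,0,0],[0,0,7.1,0,0,0],[0,0,8.3,0,0,0],[0,0,9.4,0,0,0],[0,0,10.3,0,0,0],[0,0,10.8,0,0,0],[0,0,11,0,0,0]]

```text
time: 17.8
tcp_pos: [0.4912, 0.2297, 0.2101]
eef_rot: [[0.883, 0.47, -0.001], [0.47, -0.883, 0.001], [-0.0, -0.001, -1.0]]
wrist_force: [0.1, -0.5, -8.3]
gripper_width: 0.0183
finger_force: 107.6
```

```bash
python3 lid.py
```

```text
scene 3698 tilt deg [ 0.03 -0.23] circ [492.3 230. ] 116.9 top z 56.5
top 1231 tilt deg [-0.78  1.12] circ [498.8 220.3] 114.3 top z 58.7
[491.2 229.7 210.1] [ 0.1 -0.5 -8.3] 17.8
```

Request:
carry_out:
  rows:
    - [[0,0,0.1,0,0,0],[0,0,0.2,0,0,0],[0,0,0.3,0,0,0],[0,0,0.4,0,0,0],[0,0,0.5,0,0,0],[0,0,0.6,0,0,0],[0,0,0.7,0,0,0],[0,0,0.8,0,0,0],[0,0,0.9,0,0,0],[0,0,1,0,0,0],[0,0,1.1,0,0,0],[0,0,1.2,0,0,0]]

```text
time: 19.1
tcp_pos: [0.4914, 0.2298, 0.1986]
eef_rot: [[0.883, 0.47, -0.0], [0.47, -0.883, 0.001], [0.0, -0.001, -1.0]]
wrist_force: [-0.3, -0.3, -7.3]
gripper_width: 0.018
finger_force: 107.7
```

Request:
carry_out:
  rows:
    - [[0,0,0.1,0,0,0],[0,0,0.2,0,0,0],[0,0,0.3,0,0,0],[0,0,0.4,0,0,0],[0,0,0.5,0,0,0],[0,0,0.5,0,0,0],[0,0,0.5,0,0,0]]

```text
time: 19.8
tcp_pos: [0.4913, 0.2298, 0.1937]
eef_rot: [[0.883, 0.47, -0.0], [0.47, -0.883, 0.001], [0.0, -0.001, -1.0]]
wrist_force: [1.4, 0.2, -2.4]
gripper_width: 0.0185
finger_force: 108.5
```

```bash
python3 lid.py; python3 look.py e scene 270 390 180 285
```

```text
scene 3637 tilt deg [-0.15  0.26] circ [492.7 232.1] 116.2 top z 44.7
top 1182 tilt deg [-1.11  1.61] circ [499.  222.6] 114.1 top z 45.5
[491.3 229.8 193.7] [ 1.4  0.2 -2.4] 19.8
-30 4 z -83.0 -61.0 x 3.0 3.0
-25 17 z -83.0 -61.0 x -16.0 19.0
-20 9 z -80.0 -60.0 x 3.0 21.0
-15 1 z -62.0 -62.0 x 3.0 3.0
[491.3 229.8 193.7] [-0.2 -0.  -1.9] 19.95
```

View pics/e.png

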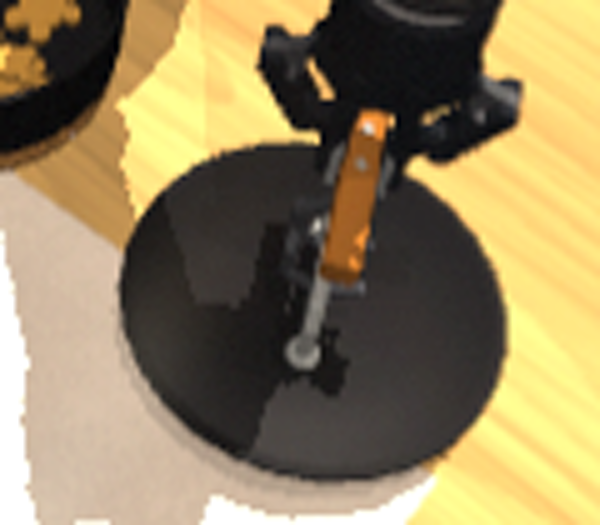

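The lid is resting flat and centred on the stand, and the wrist load is back to the lifter's own weight. Next I drop the hook clear of the bar, back out and rise.

Request:
carry_out:
  rows:
    - [[0,0,0.2,0,0,0],[0,0,0.4,0,0,0],[0,0,0.6,0,0,0],[0,0,0.8,0,0,0],[0,0,1.0,0,0,0],[0,0,1.2,0,0,0],[0,0,1.3,0,0,0],[0,0,1.3,0,0,0],[0,0,1.3,0,0,0]]

```text
time: 20.85
tcp_pos: [0.4913, 0.2298, 0.1807]
eef_rot: [[0.883, 0.47, -0.0], [0.47, -0.883, 0.001], [0.0, -0.001, -1.0]]
wrist_force: [0.5, 0.2, -2.3]
gripper_width: 0.0179
finger_force: 108.5
```

Request:
carry_out:
  rows:
    - [[0,0.1,0,0,0,0],[0,0.4,0,0,0,0],[0,0.9,0,0,0,0],[0,1.5,0,0,0,0],[0,2.2,0,0,0,0],[0,2.9,0,0,0,0],[0,3.6,0,0,0,0],[0,4.3,0,0,0,0],[0,4.9,0,0,0,0],[0,5.4,0,0,0,0],[0,5.7,0,0,0,0],[0,5.8,0,0,0,0]]

```text
time: 22.05
tcp_pos: [0.5187, 0.1782, 0.1805]
eef_rot: [[0.883, 0.469, -0.0], [0.469, -0.883, 0.001], [-0.0, -0.001, -1.0]]
wrist_force: [0.3, 0.9, -1.6]
gripper_width: 0.0182
finger_force: 108.5
```

```bash
python3 look.py f scene 270 390 180 285; python3 lid.py|head -1
```

```text
-30 3 z -70.0 -60.0 x 2.0 4.0
-25 2 z -69.0 -62.0 x 6.0 7.0
-20 3 z -69.0 -64.0 x 1.0 5.0
[518.6 178.4 180.5] [ 0.8 -1.1 -2.2] 22.1
scene 721 tilt deg [-0.16  0.95] circ [517. 179.] 149.6 top z 40.9
```

View pics/f.png

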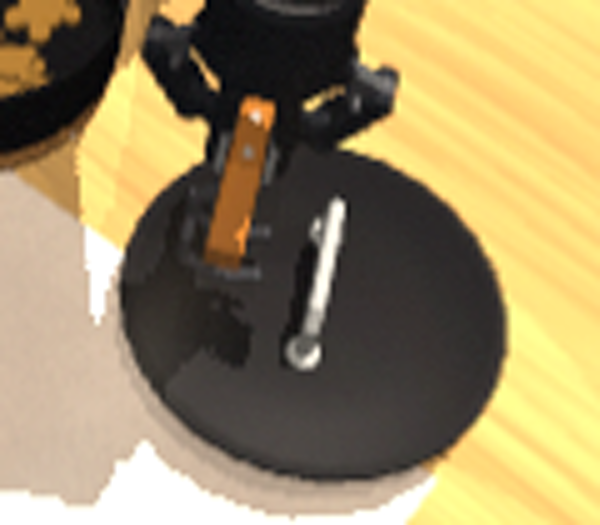

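The hook is clear of the loop (tips at (260,250), bar at (325,280)) and the lid stayed put. Rising and returning to the rest.

Request:
carry_out:
  rows:
    - [[0,0,-0.3,0,0,0],[0,0,-1,0,0,0],[0,0,-2.2,0,0,0],[0,0,-3.7,0,0,0],[0,0,-5.4,0,0,0],[0,0,-7.2,0,0,0],[0,0,-9,0,0,0],[0,0,-10.6,0,0,0],[0,0,-12,0,0,0],[0,0,-13,0,0,0],[0,0,-13.4,0,0,0],[0,0,-13.5,0,0,0]]

```text
time: 23.4
tcp_pos: [0.5186, 0.1785, 0.3159]
eef_rot: [[0.883, 0.47, -0.0], [0.47, -0.883, 0.001], [0.0, -0.001, -1.0]]
wrist_force: [-0.0, 0.6, -2.3]
gripper_width: 0.0184
finger_force: 108.5
```

```bash
python3 plan.py 527.3 -373.2 315 -2.75 24|tr ']' '\n'
```

```text
t 23.4 p [518.6 178.5 315.9
 F [-0.   0.6 -2.3
 w 18.4
d [-2.514e+01  4.912e+01  4.000e-02
 w [-0.001 -0.     0.537

[[-0.127, 0.249, 0.0, -0.0, -0.0, 0.003
, [-0.495, 0.966, 0.001, -0.0, -0.0, 0.011
, [-1.08, 2.11, 0.002, -0.0, -0.0, 0.023
, [-1.862, 3.638, 0.003, -0.0, -0.0, 0.04
, [-2.819, 5.507, 0.004, -0.0, -0.0, 0.06
, [-3.928, 7.674, 0.006, -0.0, -0.0, 0.084
, [-5.168, 10.097, 0.007, -0.0, -0.0, 0.11
, [-6.517, 12.734, 0.009, -0.0, -0.0, 0.139
, [-7.954, 15.54, 0.011, -0.0, -0.0, 0.17
, [-9.456, 18.475, 0.013, -0.0, -0.0, 0.202
, [-11.001, 21.495, 0.015, -0.0, -0.0, 0.235
, [-12.569, 24.558, 0.018, -0.0, -0.0, 0.268
, [-14.136, 27.62, 0.02, -0.001, -0.0, 0.302
, [-15.682, 30.64, 0.022, -0.001, -0.0, 0.335
, [-17.184, 33.575, 0.024, -0.001, -0.0, 0.367
, [-18.62, 36.382, 0.026, -0.001, -0.0, 0.398
, [-19.97, 39.018, 0.028, -0.001, -0.0, 0.426
, [-21.21, 41.441, 0.03, -0.001, -0.0, 0.453
, [-22.319, 43.608, 0.031, -0.001, -0.0, 0.477
, [-23.275, 45.477, 0.033, -0.001, -0.0, 0.497
, [-24.057, 47.005, 0.034, -0.001, -0.0, 0.514
, [-24.643, 48.149, 0.035, -0.001, -0.0, 0.526
, [-25.01, 48.867, 0.035, -0.001, -0.0, 0.534
, [-25.137, 49.115, 0.035, -0.001, -0.0, 0.537
```

Request:
carry_out:
  rows:
    - [[-0.13,0.25,0,0,0,0],[-0.5,0.97,0,0,0,0],[-1.1,2.1,0,0,0,0],[-1.9,3.6,0,0,0,0],[-2.8,5.5,0,0,0,0],[-3.9,7.7,0,0,0,0],[-5.2,10.1,0,0,0,0],[-6.5,12.7,0,0,0,0],[-8,15.5,0,0,0,0],[-9.5,18.5,0,0,0,0],[-11,21.5,0,0,0,0],[-12.6,24.6,0,0,0,0]]

```text
time: 24.6
tcp_pos: [0.5221, -0.1004, 0.315]
eef_rot: [[0.883, 0.469, -0.001], [0.469, -0.883, 0.001], [-0.0, -0.001, -1.0]]
wrist_force: [1.3, -1.0, -3.1]
gripper_width: 0.0183
finger_force: 108.5
```

Request:
carry_out:
  rows:
    - [[-1.6,3.1,0,0,0,0.01],[-3.1,6.1,0,0,0,0.04],[-4.6,9,0,0,0,0.08],[-6.1,11.8,0,0,0,0.14],[-7.4,14.5,0,0,0,0.2],[-8.6,16.9,0,0,0,0.27],[-9.7,19,0,0,0,0.335],[-10.7,20.9,0,0,0,0.4],[-11.5,22.4,0,0,0,0.455],[-12.1,23.5,0,0,0,0.5],[-12.4,24.3,0,0,0,0.527],[-12.5,24.5,0,0,0,0.537]]

```text
time: 25.8
tcp_pos: [0.5277, -0.3735, 0.3149]
eef_rot: [[0.999, -0.05, -0.0], [-0.05, -0.999, 0.001], [-0.0, -0.001, -1.0]]
wrist_force: [-0.2, 0.1, -2.2]
gripper_width: 0.0183
finger_force: 108.4
```

Request:
carry_out:
  rows:
    - [[0,0,0,0,0,0],[0,0,0,0,0,0],[0,0,0,0,0,0],[0,0,0,0,0,0],[0,0,0,0,0,0],[0,0,0,0,0,0],[0,0,0,0,0,0]]

```text
time: 26.5
tcp_pos: [0.5275, -0.3729, 0.3151]
eef_rot: [[0.999, -0.048, -0.0], [-0.048, -0.999, 0.001], [-0.0, -0.001, -1.0]]
wrist_force: [-0.6, -0.6, -2.3]
gripper_width: 0.0179
finger_force: 108.4
```

```bash
python3 plan.py 527.3 -373.0 175 -2.75 1; python3 plan.py 527.3 -373.0 163.3 -2.75 1
```

```text
t 26.5 p [ 527.5 -372.9  315.1] F [-0.6 -0.6 -2.3] w 17.9
d [-0.02  0.03 14.01] w [-0.001  0.    -0.   ]
[[-0.015, 0.025, 14.009, -0.001, 0.0, -0.0]]
t 26.5 p [ 527.5 -372.9  315.1] F [-0.6 -0.6 -2.3] w 17.9
d [-1.000e-02  3.000e-02  1.518e+01] w [-0.001  0.    -0.   ]
[[-0.015, 0.026, 15.179, -0.001, 0.0, -0.0]]
```

Request:
carry_out:
  rows:
    - [[0,0,0.3,0,0,0],[0,0,1.2,0,0,0],[0,0,2.4,0,0,0],[0,0,3.9,0,0,0],[0,0,5.5,0,0,0],[0,0,7.2,0,0,0],[0,0,8.9,0,0,0],[0,0,10.5,0,0,0],[0,0,12,0,0,0],[0,0,13.1,0,0,0],[0,0,13.8,0,0,0],[0,0,14,0,0,0]]

```text
time: 27.7
tcp_pos: [0.5271, -0.3726, 0.1741]
eef_rot: [[0.999, -0.048, -0.001], [-0.048, -0.999, 0.002], [-0.002, -0.002, -1.0]]
wrist_force: [-0.9, -0.5, -2.0]
gripper_width: 0.018
finger_force: 108.4
```

Request:
carry_out:
  rows:
    - [[0,0,0.2,0,0,0],[0,0,0.4,0,0,0],[0,0,0.6,0,0,0],[0,0,0.8,0,0,0],[0,0,1,0,0,0],[0,0,1.1,0,0,0],[0,0,1.15,0,0,0],[0,0,1.15,0,0,0],[0,0,1.15,0,0,0]]

```text
time: 28.6
tcp_pos: [0.5275, -0.3728, 0.1636]
eef_rot: [[0.999, -0.048, -0.0], [-0.048, -0.999, 0.001], [-0.0, -0.001, -1.0]]
wrist_force: [-0.0, 0.0, -3.6]
gripper_width: 0.0183
finger_force: 108.4
```

Request:
carry_out:
  rows:
    - [[0,0,0.05,0,0,0],[0,0,0.1,0,0,0],[0,0,0.1,0,0,0],[0,0,0.1,0,0,0]]

```text
time: 29.0
tcp_pos: [0.5276, -0.3729, 0.1633]
eef_rot: [[0.999, -0.048, 0.0], [-0.048, -0.999, 0.001], [0.0, -0.001, -1.0]]
wrist_force: [-3.4, 1.1, 5.5]
gripper_width: 0.0181
finger_force: 109.3
```

Contact: the handle is on the forks. Releasing.

Request:
carry_out:
  rows:
    - [[0,0,-0.05,0,0,0],[0,0,-0.05,0,0,0],[0,0,-0.05,0,0,0],[0,0,-0.05,0,0,0],[0,0,-0.05,0,0,0],[0,0,-0.05,0,0,0],[0,0,-0.05,0,0,0],[0,0,-0.05,0,0,0],[0,0,-0.05,0,0,0],[0,0,-0.05,0,0,0]]
  hand: 0
  force: 20

```text
time: 30.0
tcp_pos: [0.5275, -0.3728, 0.1631]
eef_rot: [[0.999, -0.048, -0.0], [-0.048, -0.999, 0.001], [-0.0, -0.001, -1.0]]
wrist_force: [-0.9, -0.4, 0.8]
gripper_width: 0.0854
finger_force: 0.0
```

Request:
carry_out:
  rows:
    - [[0,0,-0.2,0,0,0],[0,0,-0.8,0,0,0],[0,0,-1.8,0,0,0],[0,0,-3.2,0,0,0],[0,0,-5,0,0,0],[0,0,-7,0,0,0],[0,0,-9,0,0,0],[0,0,-11,0,0,0],[0,0,-12.6,0,0,0],[0,0,-14,0,0,0],[0,0,-14.8,0,0,0],[0,0,-15,0,0,0]]

```text
time: 31.2
tcp_pos: [0.5278, -0.3731, 0.3145]
eef_rot: [[0.999, -0.048, 0.001], [-0.048, -0.999, -0.0], [0.001, 0.0, -1.0]]
wrist_force: [-0.3, 0.1, -0.2]
gripper_width: 0.0852
finger_force: 0.0
```

Request:
carry_out:
  rows:
    - [[-0.4,0.3,0,0,0,0],[-1.4,1.1,0,0,0,0],[-3,2.4,0,0,0,0],[-5,4,0,0,0,0],[-7.2,5.8,0,0,0,0],[-9.5,7.6,0,0,0,0],[-12,9.6,0,0,0,0],[-14,11.2,0,0,0,0],[-16,12.8,0,0,0,0],[-17.5,14,0,0,0,0],[-18.3,14.7,0,0,0,0],[-18.5,15,0,0,0,0]]

```text
time: 32.4
tcp_pos: [0.3335, -0.5147, 0.3125]
eef_rot: [[0.999, -0.051, -0.001], [-0.051, -0.999, 0.001], [-0.002, -0.001, -1.0]]
wrist_force: [-0.2, -0.9, -0.8]
gripper_width: 0.0857
finger_force: 0.0
```

Request:
carry_out:
  rows:
    - [[0,0,0,0,0,0],[0,0,0,0,0,0],[0,0,0,0,0,0],[0,0,0,0,0,0],[0,0,0,0,0,0]]

```text
time: 32.9
tcp_pos: [0.336, -0.5135, 0.313]
eef_rot: [[0.999, -0.047, -0.0], [-0.047, -0.999, 0.001], [-0.0, -0.001, -1.0]]
wrist_force: [-0.3, 0.2, 0.6]
gripper_width: 0.0854
finger_force: 0.0
```

```bash
python3 - <<'E'
from h import *
for n in("scene","top"):
    im,W=grab(n); np.savez(n+"0.npz",im=im,W=W)
    cv2.imwrite(f"pics/{n}9.png",np.clip(cv2.resize(im[...,::-1],(800,600))*1.3,0,255).astype(np.uint8))
o=manip.get_obs();print(o["tcp_pos"],o["wrist_force"],o["time"])
E
python3 - <<'E'
exec(open("m.py").read().split("for n,b in")[0])
for n,b in(("top",(520,590,250,350)),("scene",(260,350,150,265))):
    P,I=bx(n,*b); z=P[:,2]; k=(z>.145)&(z<.2); rect(P[k],n+" handle+forks"); print(np.median(z[(z>.165)&(z<.19)]))
for n,b in(("top",(250,375,270,390)),("scene",(450,590,320,450))):
    P,I=bx(n,*b); z=P[:,2]; k=(z>.04)&(z<.056); circ(P[k],n+" lid")
E
```

```text
[ 0.33574821 -0.51365453  0.31302664] [-0.65607861  0.65910147 -0.61788233] 33.0
top handle+forks 333 z 146.0 173.8 rect [ 528.2 -373.6] [ 62.  143.6] 87.6
0.17470150921931515
scene handle+forks 377 z 146.0 171.1 rect [ 528.2 -374.3] [ 65.4 150.8] 89.0
0.17264902875205068
top lid 2451 minenc [493.2 230.1] 116.2 fit [492.8 229.4] z 46.5
scene lid 3706 minenc [492.6 231.4] 115.8 fit [494.8 233.9] z 45.0
```

View pics/scene9.png

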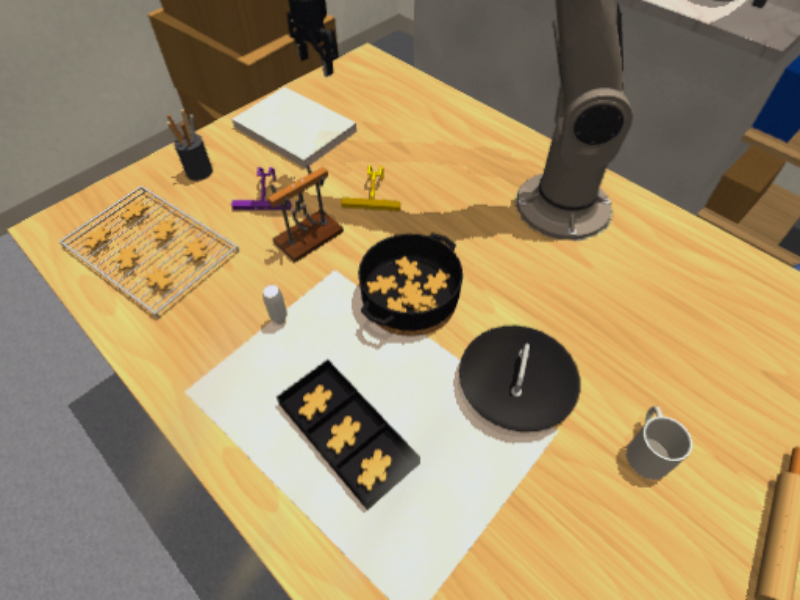

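The lid sits centred on the stand at (520,380), the lifter is back in its rest at (300,190), the pot is open and in place at (410,280), and everything else is undisturbed.

```bash
python3 -c "from cell import workorder; print(workorder.hand_in())"
```

```text
the job is handed in; nothing more can be done
None
```

The job is done and handed in at about 33 s: the lid is centred on the wire stand, the lifter is back across its rest, and the last picture shows the pot and the other things where they were.

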